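Lock the carving stand

TASK

Lock the carving stand so that the cup mounted on it cannot turn while it is carved: with your fingertips push the round plywood disc round by its upright wooden handle until the slot in its rim faces the steel locking bar, then push the bar by its upright knob along its groove into the slot, all the way home, until the knob stands against the steel strap, and leave it there. Only push from the side: do not grip the handle or the knob between the fingers and do not lift the bar out of its groove. Do not touch the cup, whose wax is still soft, and do not shift the tools and other loose things lying round about.

Things in the scene. Friction and masses are not known exactly. Their poses are not given: they have to be found in the camera images.
- stand: carving stand fixed to the bench: base board 335 x 140 x 18 mm. Origin on the bench; x = the way the bar is pushed, z up; groove and spindle lie on y = 0. Spindle at x = +105 mm; grooved wooden guide from x = -135 to +1 mm, 56 mm wide, 53.5 mm high (steel strap 58.5 mm). Only handle, knob and cup stand higher than 62 mm above the bench
- hub (a point): axis of the disc (upright spindle) at the disc's upper face, 54 mm above the bench. Plywood disc 190 mm across, 18 mm thick, division lines on its rim; turns either way without end and stays where left (about 2 N sideways at the handle). One slot through its rim, 30 mm wide, 37 mm deep, mouth flared to 42 mm
- slot_mouth (a point): middle of the slot's mouth, on the disc's rim, 95 mm from the axis, at the disc's upper face; turns with the disc
- disc_handle (a point): middle of the upright turned handle on the disc, 74 mm from the axis, exactly opposite the slot; 40 mm high (foot 54 mm, top 94 mm, this point 74 mm above the bench), 19 mm thick; turns with the disc
- bar_line (a point): fixed point of the stand on the bar's centre line, 95 mm from the axis, 54 mm above the bench: where slot_mouth lies when the slot faces the bar. The bar's tapered nose finds the slot if the mouth is within about 8 mm of this point, and then centres the disc itself
- strap_edge (a point): middle of the rear edge of the steel strap (25 mm wide) that bridges the groove, at its upper face, 58.5 mm above the bench: the bar's stop. When the bar is fully home the knob's axis lies about 9.4 mm behind this point (towards the stand's -x)
- lock_bar: loose steel bar, 110 x 24 x 14 mm with a tapered nose, 0.25 kg, lying in the groove under the strap with 1 mm play each side. Origin under its middle; x along the groove to its nose. Slides with 1 to 2 N. Starts drawn back, nose 11 to 25 mm short of the disc's rim, with 44 to 58 mm to go
- bar_knob (a point): middle of the upright turned knob on the bar, 27 mm behind the bar's middle; 36 mm high (foot 52 mm, top 88 mm, this point 70 mm above the bench), 19 mm thick. Behind it lie only 28 mm of the bar's flat tail and the open groove, so fingertips 62 mm or more above the bench pass over bar and guide
- cup: turned wooden cup fixed on the disc's middle, 68 mm across, from 62 to 110 mm above the bench; origin in the middle of its foot. Not to be touched
- desk_lamp: work lamp of the room, fixed, its head hanging to the right of the stand: the shade fills about x 0.50 to 0.68, y -0.31 to -0.12 m from 0.46 m above the bench upwards, and its arm runs from there at 0.57 m and higher to the bench's back edge near x 1.0, y 0.2 m. Keep wrist and forearm clear of it. Origin at its foot as built
- sanding_block: sanding block, 64 x 92 x 25 mm, flat on the bench beyond the disc's end of the stand, farther from the robot; origin on its underside, at its middle. Loose; to be left alone
- wax_tin: round open wax tin, 66 mm across and 28 mm high, on the bench beside the far side of the disc; origin on its underside, at its middle. Loose; to be left alone
- pencil: pencil, 168 mm long, lying on the base board beside the grooved guide; origin on its underside, at its middle. Loose; to be left alone
- caliper: flat steel callipers, 112 x 136 x 12 mm, on the bench beyond the disc's end of the stand, nearer the robot; origin on its underside, at its middle. Loose; to be left alone
- mallet: carver's mallet lying on its side, 125 x 204 x 78 mm, to the right of the stand; origin on its underside, at its middle. Loose; to be left alone
- gouge: hook gouge with a wooden handle, 321 mm long, 30 mm high, lying on the bench to the right; origin on its underside, at its middle. Loose; to be left alone

How it is judged:
On the way, in this order (a step that is already met when the one before it is completed fails the run):
1. the disc's slot faces the bar (its mouth within 12 mm of the bar's line) while the bar is still drawn back (horizontal distance between slot_mouth and bar_line below 0.012 m and x of bar_knob in the frame of stand below -0.055 m), for 0.1 s.
2. the bar is pushed home into the slot (horizontal distance between slot_mouth and bar_line below 0.012 m and x of bar_knob in the frame of stand above -0.0454 m), for 0.2 s.
At the end, for the whole second after the job is handed in: The bar lies at rest in its groove with its nose in the disc's slot and its knob within 6 mm of the strap (knob's axis no more than 15.4 mm behind strap_edge), not raised by more than 4 mm; the slot's mouth is within 8 mm of the bar's line (x of bar_knob in the frame of stand above -0.0454 m and y of bar_knob in the frame of stand between -0.005 and 0.005 m and height (world z) of bar_knob between 0.066 and 0.074 m and horizontal distance between slot_mouth and bar_line below 0.008 m and linear speed of lock_bar below 0.01 m/s); the robot touches nothing.
It fails at once if the bar is lifted: its knob rises more than 8 mm (height (world z) of bar_knob above 0.078 m).
It fails at once if the bar's knob is gripped between the fingers (pressed on two opposite sides at once) (contact force between the fingers and lock_bar_c2 above 1.5 N and contact force between the fingers and lock_bar_c3 above 1.5 N).
It fails at once if the disc's handle is gripped between the fingers (pressed on two opposite sides at once) (contact force between the fingers and index_disc_c18 above 1.5 N and contact force between the fingers and index_disc_c19 above 1.5 N).
It fails at once if the cup is touched (contact force between any of the fingers, the arm and cup above 0.5 N).
It fails at once if a bystander is shifted by more than 15 mm (distance of any of sanding_block, wax_tin, pencil, caliper, mallet, gouge from where it was at the start of the episode above 0.015 m).
It also fails if it takes over 61 s, if anything falls off the work surface, if the arm or the gripper's body presses on something with over 40 N, if the wrist force passes 120 N, or if a joint passes its speed limit or range.

ROBOT

A 6-joint arm with a two-finger parallel gripper is mounted at the origin on a cart in front of the work surface, level with it; the furniture and walls round the work are solid. World frame = base frame: x ahead of the robot, y to its left, z up, the work surface at z = 0. Lengths are in m, angles in rad, forces in N, time in s.
With the tool pointing down it reaches from about 0.25 to 0.775 m from the base axis. Payload 4 kg.
Tool frame: the origin (TCP) lies at the very end of the fingers, on their centre line; the grasp point (between the pads) lies 19 mm behind it; z points along the fingers, y is the line along which they close (so a half turn about z gives the same grasp; the last joint's range is limited). The gripper opens to 94 mm and grips with 3 to 60 N. Pads are 16 mm wide; open, the fingers measure 119 mm over their backs; the gripper's body (75 mm by 177 mm) begins 78 mm behind the grasp point.
Start: joints at [-1.283, 0.087, 1.371, -0, 1.684, -0.103], TCP at [0.21, -0.509, 0.18] pointing down, gripper open.
Joint ranges: [-3.1, 3.1], [-0.76, 2.03], [0.27, 2.55], [-1.08, 4.22], [0.17, 2.65], [-2.57, 2.57]. Speed limits (rad/s): [2.79, 2.79, 3.14, 3.14, 3.14, 3.14].

INTERFACE

Orientations are given as [roll, pitch, yaw] about the fixed x, y, z axes, in that order (R = Rz(yaw) Ry(pitch) Rx(roll)).
In Python, from bench import robot, vision gives the robot as it stands.
- The arm moves only by the shell command python3 -m crank 'ROWS'. ROWS is JSON, a list of rows, each a list of 3 entries, a list of its own where there are three numbers: the closure, from 0 (fully open) to 1 (shut), then the shift along the tool's x, y, z in m, then the turn, a rotation vector about the tool's x, y, z in degrees. A call has 1 to 8 rows; each row shifts and turns the commanded pose from where the row before left it, along the tool's axes as they then stand; what a row does not reach is not made up. A row lasts 1/10 s, in which the tool goes at most 50 mm and 8.59 degrees, less where a joint would pass 70% of its speed; a pose out of reach is approached as far as the arm can. A call with a gripper value outside its range is refused whole. The fingers move at their own pace and stop on an object; the grip force is fixed at half the most. Time passes only in rows, so rows that do not move let the fingers close. It gives the time, the measured TCP pose, the force, the opening and the grip force at its end, in the units of the state.
- robot.get_obs(): the state, without advancing time (a new reading comes with each control period).
- vision.snapshot(name): name is "scene" or "top" or "wrist"; returns a dict with "color" (480x640x3 uint8, red, green, blue), "z_map" (480x640 float32, m along the optical axis (not along the pixel's ray), 0 where there is no reading), "fx", "fy", "cx", "cy" (pixels), "R" (3x3) and "t" (3): a world point X has camera coordinates R X + t. Camera axes: x right, y down, z forward; pixel columns grow to the right and rows downward; lengths in m; the calibration is good to about 2 mm. A picture is of the moment at which its call begins.
- robot.close_job(): hands the job in; it is judged then, once.
The state is a dict: "time": time; "joint_positions": joint angles; "qvel": joint speeds; "joint_torque": joint torques, N m; "tool_pos": TCP position; "ee_rot": TCP orientation; "wrist_force": force on the tool from outside, world axes, zero at the start; "wrist_torque": the same for the moment, N m; "width": finger opening in m; "finger_force": force on a finger pad.
Only numpy, scipy, OpenCV 4.12 (cv2) and the standard library are available. Lean on these libraries where they do the work, as an engineer would, in place of code of your own. Each camera call takes 0.05 s, during which the arm holds its last target. There are 200 camera calls.

## Working session

There is one attempt and no reset: what is moved stays moved. The work goes in short steps, Python scripts to look and compute and a shell command to move; the robot and the scene stay as the last step left them, time stands still between calls to the robot, and variables do not carry over. Pictures are saved under pics/ and viewed, at most 10 in all, crops included, and the job is handed in when it is done.

```bash
mkdir -p pics
python3 - <<'E'
from bench import robot, vision
import cv2,pickle
for n in("scene","top"):
    s=vision.snapshot(n); pickle.dump(s,open(n+".pkl","wb")); cv2.imwrite(f"pics/{n}0.png",s["color"][:,:,::-1])
    print(n,s["R"],s["t"],s["fx"],s["cx"],s["cy"])
o=robot.get_obs();print(o["time"],o["tool_pos"],o["ee_rot"],o["width"])
E
```

```text
scene [[ 0.83062064 -0.55654193 -0.0181777 ]
 [-0.232382   -0.31678704 -0.91958935]
 [ 0.50603157  0.76805407 -0.39246018]] [-0.50453561  0.20892049  1.19248543] 612.8044349139805 306.88757760555694 240.252107437047
top [[ 0.02575939 -0.99963716 -0.00787379]
 [-0.99389042 -0.02476411 -0.10755734]
 [ 0.10732333  0.01059629 -0.9941677 ]] [-0.02676818  0.58270839  1.20302381] 512.631850793844 312.35701811685044 245.74850277157682
0.1 [ 0.20937196 -0.50801093  0.17894189] [-3.13967161e+00 -1.92250286e-04  3.90833051e-01] 0.09425232666951112
```

View pics/top0.png

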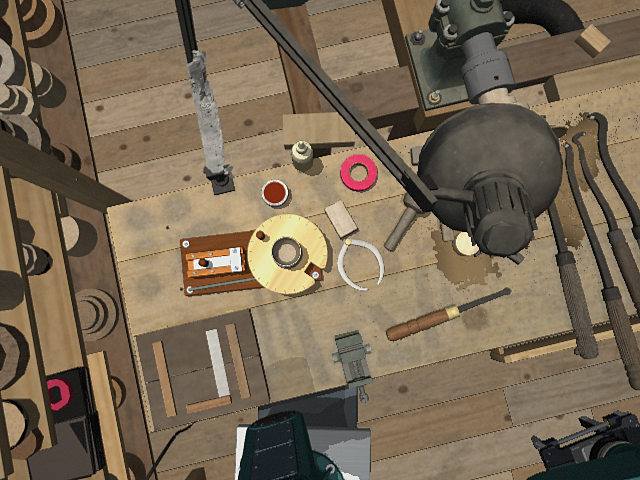

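View pics/scene0.png

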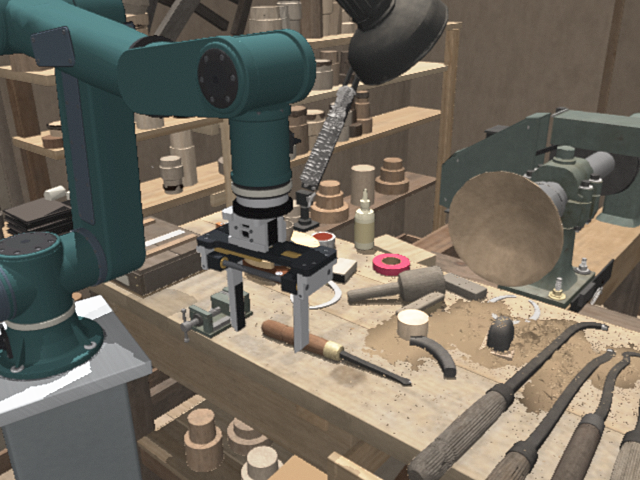

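The top view shows the stand at about px 180–330, 212–298, with the bar knob near (203,262), the cup at (287,252), the handle near (262,236) and the slot near (315,272). I'll enlarge this area.

Run:
```python
import cv2,pickle
s=pickle.load(open("top.pkl","rb"))
c=s["color"][200:305,170:340,::-1]
cv2.imwrite("pics/crop0.png",cv2.resize(c,None,fx=4.6,fy=4.6,interpolation=cv2.INTER_CUBIC))
```

```text
(no output)
```

View pics/crop0.png

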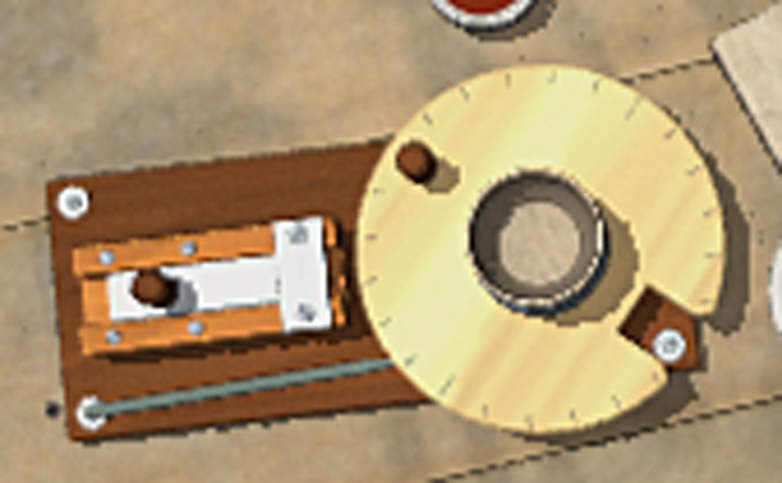

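The crop shows the knob top at (155,285), the handle top at (416,155), the disc centre at about (541,250), the slot towards lower right (mouth ~(690,345)), and the strap's rear edge through (276,222)–(286,332). Next I'll turn these into positions.

```bash
cat > h.py <<'E'
import numpy as np
def px2w(s,u,v,z):
    R,t=np.array(s["R"]),np.array(s["t"]); d=R.T@np.array([(u-s["cx"])/s["fx"],(v-s["cy"])/s["fy"],1]); c=-R.T@t
    return c+d*(z-c[2])/d[2]
E
python3 - <<'E'
import pickle,numpy as np
from h import *
s=pickle.load(open("top.pkl","rb"))
f=lambda u,v,z:px2w(s,170+u/4.6,200+v/4.6,z)
P=dict(knob=f(155,284,.088),handle=f(416,155,.094),hub=f(541,250,.054),slot=f(688,345,.054),strap=f(281,277,.0585),
 cL=f(49,185,.018),bL=f(70,438,.018),discL=f(357,245,.054),discR=f(725,245,.054),cup=f(540,238,.110))
for k,p in P.items():print(k,p.round(4))
a=P["hub"]-P["strap"];print("yaw strap-hub",np.degrees(np.arctan2(a[1],a[0])),np.hypot(a[0],a[1]))
b=P["bL"]-P["cL"];print("edge",np.degrees(np.arctan2(-b[0],b[1]))-180, np.hypot(*b[:2]))
h=P["handle"]-P["hub"];print("handle",np.degrees(np.arctan2(h[1],h[0])),np.hypot(*h[:2]))
h=-P["slot"]+P["hub"];print("-slot",np.degrees(np.arctan2(h[1],h[0])),np.hypot(*h[:2]))
E
```

```text
knob [0.534  0.2355 0.088 ]
handle [0.6013 0.1071 0.094 ]
hub [0.5589 0.0456 0.054 ]
slot [ 0.5121 -0.0309  0.054 ]
strap [0.5413 0.1778 0.0585]
cL [0.5902 0.31   0.018 ]
bL [0.4569 0.2918 0.018 ]
discL [0.5591 0.1402 0.054 ]
discR [ 0.5638 -0.0487  0.054 ]
cup [0.5597 0.043  0.11  ]
yaw strap-hub -82.42471408224938 0.13332764039521594
edge -82.23089996195195 0.13450006498139128
handle 55.40910762171941 0.07461763023099437
-slot 58.56820348553097 0.08973584294356936
```

```bash
python3 -m crank '[[1,[0.028,-0.034,0],[0,0,0]],[1,[0.028,-0.034,0],[0,0,0]],[1,[0.028,-0.034,0],[0,0,0]],[1,[0.028,-0.034,0],[0,0,0]],[1,[0.028,-0.034,0],[0,0,0]],[1,[0.028,-0.034,0],[0,0,0]],[1,[0.028,-0.034,0],[0,0,0]],[1,[0.028,-0.034,0],[0,0,0]]]'
python3 -m crank '[[1,[0.028,-0.034,0],[0,0,0]],[1,[0.028,-0.034,0],[0,0,0]],[1,[0.028,-0.034,0],[0,0,0]],[1,[0.028,-0.034,0],[0,0,0]],[1,[0,0,0],[0,0,-8]],[1,[0,0,0],[0,0,-8]],[1,[0,0,0],[0,0,-8]],[1,[0,0,0],[0,0,-8]]]'
python3 -m crank '[[1,[0,0,0],[0,0,-8]],[1,[0,0,0],[0,0,-8]],[1,[0,0,0],[0,0,-8]],[1,[0,0,0],[0,0,-8]],[1,[0,0,0],[0,0,-8]],[1,[0,0,0],[0,0,-8]],[1,[0,0,0],[0,0,-8]],[1,[0,0,0],[0,0,-8]]]'
python3 -m crank '[[1,[0,0,0],[0,0,-8]],[1,[0,0,0],[0,0,-8]],[1,[0,0,0],[0,0,-8]],[1,[0,0,0],[0,0,-3.5]],[1,[0,0,0],[0,0,0]]]'
cat >> h.py <<'E'
def go(target,yaw=None):
    from bench import robot
    o=robot.get_obs(); p=np.array(o["tool_pos"]); r=o["ee_rot"]; y=r[2]
    d=np.array(target)-p
    print("tool",p.round(4),"yaw",np.degrees(y).round(2),"shift mm",(1000*np.array([d[0]*np.cos(y)+d[1]*np.sin(y),d[0]*np.sin(y)-d[1]*np.cos(y),-d[2]])).round(1),
     "turn",None if yaw is None else round(-(yaw-np.degrees(y)),1),"F",np.round(o["wrist_force"],1),"t",o["time"])
E
python3 -c "
from h import *
go([.570,.128,.15],146.5)"
```

```text
time: 0.9
tool_pos: [0.3129, -0.1699, 0.1796]
ee_rot: [-3.141, -0.0, 0.39]
wrist_force: [0.8, -0.0, 0.6]
width: 0.0335
finger_force: 0.0
time: 1.7
tool_pos: [0.3644, -0.0029, 0.1795]
ee_rot: [-3.141, 0.001, 0.956]
wrist_force: [-0.7, 0.6, -0.2]
width: 0.0003
finger_force: 0.0
time: 2.5
tool_pos: [0.3644, -0.0033, 0.1795]
ee_rot: [-3.141, -0.001, 2.072]
wrist_force: [0.2, 0.2, -1.1]
width: 0.0005
finger_force: 0.0
time: 3.0
tool_pos: [0.3644, -0.0033, 0.1795]
ee_rot: [-3.141, -0.001, 2.546]
wrist_force: [0.2, 0.5, 0.5]
width: 0.0004
finger_force: 0.0
tool [ 0.3644 -0.0033  0.1795] yaw 145.88 shift mm [-96.6 224.   29.5] turn -0.6 F [0.2 0.5 0.5] t 3.0
```

```bash
python3 -m crank '[[1,[-0.016,0.0373,0],[0,0,0]],[1,[-0.016,0.0373,0],[0,0,0]],[1,[-0.016,0.0373,0],[0,0,0]],[1,[-0.016,0.0373,0],[0,0,0]],[1,[-0.016,0.0373,0],[0,0,0]],[1,[-0.016,0.0373,0.02],[0,0,-0.6]],[1,[0,0,0.02],[0,0,0]],[1,[0,0,0],[0,0,0]]]'
python3 - <<'E'
from h import *
from bench import vision
import cv2
go([.570,.128,.066],146.5)
s=vision.snapshot("top");cv2.imwrite("pics/a.png",cv2.resize(s["color"][190:310,160:350,::-1],None,fx=4.2,fy=4.2,interpolation=cv2.INTER_CUBIC))
E
```

```text
time: 3.8
tool_pos: [0.5677, 0.1284, 0.1347]
ee_rot: [-3.135, -0.007, 2.556]
wrist_force: [0.5, -0.1, -0.8]
width: 0.0006
finger_force: 0.0
tool [0.5677 0.1284 0.1347] yaw 146.47 shift mm [-2.1  0.9 68.7] turn -0.0 F [ 0.5 -0.1 -0.8] t 3.8
```

View pics/a.png

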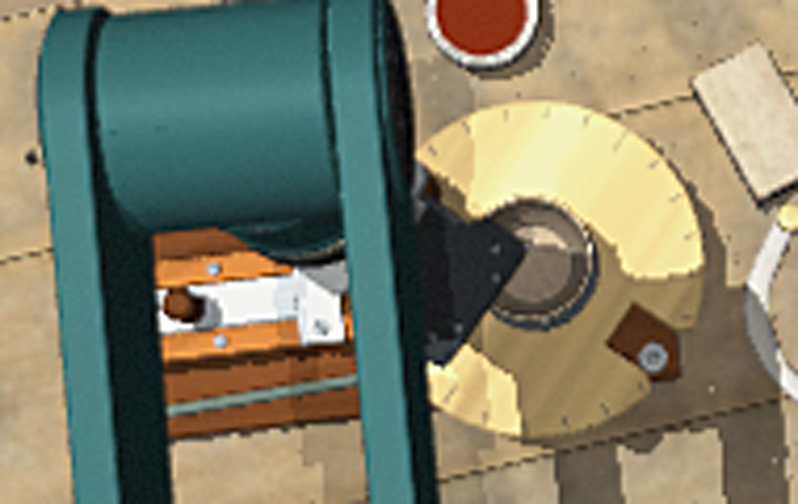

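The arm hides the handle from above, but the tool is beside it, the cup (px ~535,262) is clear, and the measurements stand. I'll lower and go up to the handle.

```bash
python3 -m crank '[[1,[0,0,0.023],[0,0,0]],[1,[0,0,0.023],[0,0,0]],[1,[0,0.001,0.022],[0,0,0]],[1,[-0.005,0,0],[0,0,0]],[1,[-0.005,0,0],[0,0,0]],[1,[-0.005,0,0],[0,0,0]],[1,[-0.004,0,0],[0,0,0]],[1,[0,0,0],[0,0,0]]]'
python3 -m crank '[[1,[-0.0066,0.0013,0],[0,0,5]],[1,[-0.0066,0.0013,0],[0,0,5]],[1,[-0.0066,0.0013,0],[0,0,5]],[1,[-0.0066,0.0013,0],[0,0,5]]]'
python3 - <<'E'
from h import *
from bench import vision
import cv2
go([.5595,.0445,.066])
s=vision.snapshot("wrist");cv2.imwrite("pics/b.png",s["color"][:,:,::-1])
E
```

```text
time: 4.65
tool_pos: [0.5875, 0.118, 0.0733]
ee_rot: [3.14, 0.002, 2.556]
wrist_force: [0.6, -0.3, 0.5]
width: 0.0008
finger_force: 0.0
time: 5.05
tool_pos: [0.6098, 0.1052, 0.0725]
ee_rot: [3.141, 0.0, 2.204]
wrist_force: [-0.8, -0.3, -0.8]
width: 0.0005
finger_force: 0.0
tool [0.6098 0.1052 0.0725] yaw 126.29 shift mm [-19.1 -76.4   6.5] turn None F [-0.8 -0.3 -0.8] t 5.05
```

View pics/b.png

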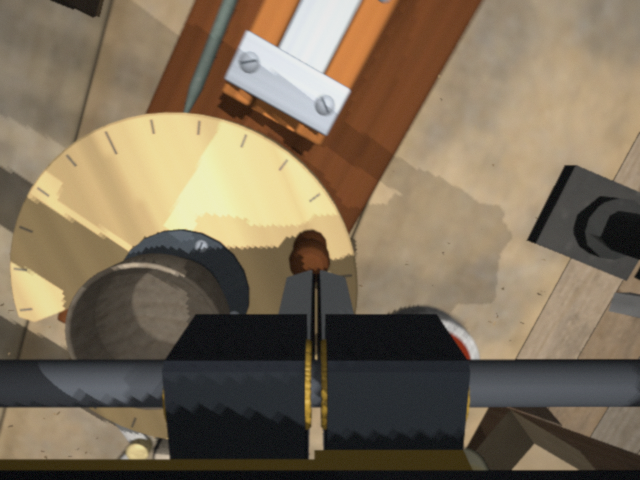

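The wrist view has the strap at the top (~290,80), the handle at about (312,255) and the fingertips at (315,280). I'll project known points to check which side of the handle the fingers are on.

```bash
cat >> h.py <<'E'
def w2px(s,p):
    c=np.array(s["R"])@np.array(p)+np.array(s["t"]); return np.array([s["fx"]*c[0]/c[2]+s["cx"],s["fy"]*c[1]/c[2]+s["cy"]]).round(0)
E
python3 - <<'E'
from h import *
from bench import vision
import pickle
s=vision.snapshot("wrist");pickle.dump(s,open("w.pkl","wb"))
R,t=np.array(s["R"]),np.array(s["t"]);print("cam",-R.T@t,"axis",R[2])
for n,p in dict(tcp=[.6098,.1052,.0725],hub=[.5595,.0445,.054],h0top=[.6013,.1071,.094],h0foot=[.6013,.1071,.054],strap=[.541,.178,.0585]).items(): print(n,w2px(s,p))
for u,v in[(312,240),(312,250),(310,262),(310,270),(315,285),(260,350)]:
    z=s["z_map"][v,u];print(u,v,(R.T@(np.array([(u-s["cx"])/s["fx"]*z,(v-s["cy"])/s["fy"]*z,z])-t)).round(4))
E
```

```text
cam [0.57196943 0.16018397 0.27704692] axis [ 0.13671866 -0.18711917 -0.97277666]
tcp [312. 273.]
hub [173. 296.]
h0top [298. 274.]
h0foot [301. 250.]
strap [285.  64.]
312 240 [0.5981 0.1216 0.0865]
312 250 [0.5998 0.1193 0.0931]
310 262 [0.6024 0.1143 0.0929]
310 270 [0.6035 0.1129 0.099 ]
315 285 [0.6187 0.0955 0.0538]
260 350 [0.5844 0.1283 0.2147]
```

Run:
```python
from h import *
from bench import vision
import pickle,cv2
s=pickle.load(open("w.pkl","rb"))
print("slot0",w2px(s,[.512,-.031,.054]),"stripcorners", s["fx"])
q=vision.snapshot("scene")
u,v=map(int,w2px(q,[.6,.1,.08]));print(u,v)
a=cv2.resize(s["color"][200:330,230:390,::-1],(400,325),interpolation=cv2.INTER_CUBIC)
u0,v0=max(u-65,0),max(v-60,0)
b=cv2.resize(q["color"][v0:v0+105,u0:u0+130,::-1],(400,325),interpolation=cv2.INTER_CUBIC)
cv2.imwrite("pics/c.png",np.hstack([a,b]))
```

```text
slot0 [ 31. 351.] stripcorners 432.46602050462934
282 226
```

View pics/c.png

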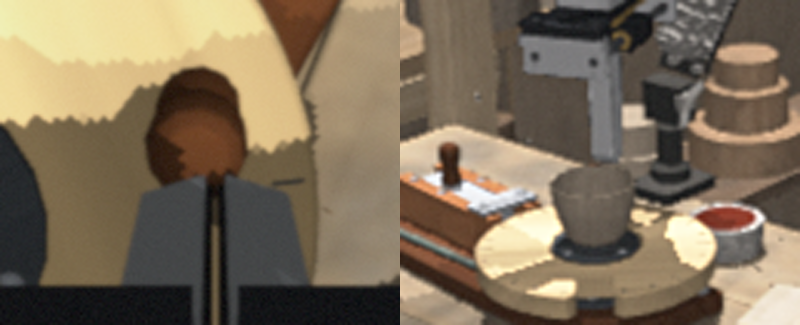

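Run:
```python
from h import *
import pickle
s=pickle.load(open("w.pkl","rb"));q=pickle.load(open("scene.pkl","rb"));hub=np.array([.5595,.0445,.054])
def ang(n,p):d=p-hub;print(n,p.round(4),"ang",np.degrees(np.arctan2(d[1],d[0])).round(1),"r",np.hypot(*d[:2]).round(4))
ang("slot scene L",px2w(q,217+165/400*130,166+292/325*105,.054))
ang("slot scene R",px2w(q,217+218/400*130,166+292/325*105,.054))
ang("slot wrist",px2w(s,65,315,.054))
print("strap rear corners",px2w(s,250,32,.0585),px2w(s,350,90,.0585))
ang("discL",px2w(s,12,250,.054));ang("discT",px2w(s,180,112,.054));ang("discR",px2w(s,355,260,.054))
ang("foot",px2w(s,312,236,.054));ang("dometop",px2w(s,309,256,.094))
# handle points by depth
R,t=np.array(s["R"]),np.array(s["t"])
for v in range(226,282,4):
    z=s["z_map"][v,312];print(v,(R.T@(np.array([(312-s["cx"])/s["fx"]*z,(v-s["cy"])/s["fy"]*z,z])-t)).round(4))
```

```text
slot scene L [ 0.5004 -0.0109  0.054 ] ang -136.9 r 0.081
slot scene R [ 0.5327 -0.0344  0.054 ] ang -108.8 r 0.0833
slot wrist [ 5.172e-01 -2.000e-04  5.400e-02] ang -133.4 r 0.0615
strap rear corners [0.51979645 0.17970202 0.0585    ] [0.5730413  0.18671709 0.0585    ]
discL [0.4764 0.0162 0.054 ] ang -161.2 r 0.0878
discT [0.5112 0.1293 0.054 ] ang 119.6 r 0.0976
discR [0.6277 0.1197 0.054 ] ang 47.8 r 0.1015
foot [0.6013 0.1168 0.054 ] ang 60.0 r 0.0835
dometop [0.6003 0.1165 0.094 ] ang 60.5 r 0.0827
226 [0.5981 0.1211 0.0534]
230 [0.5982 0.1212 0.0634]
234 [0.5993 0.1196 0.0641]
238 [0.5977 0.1221 0.0853]
242 [0.5982 0.1215 0.0896]
246 [0.5989 0.1205 0.0921]
250 [0.5998 0.1193 0.0931]
254 [0.6006 0.1182 0.095 ]
258 [0.6018 0.1166 0.0944]
262 [0.6028 0.1152 0.0946]
266 [0.6041 0.1134 0.0933]
270 [0.6052 0.112  0.0936]
274 [0.6052 0.112  0.0992]
278 [0.6053 0.112  0.1046]
```

The handle seems to be on the trailing side of the fingers. I'll lift clear and look again before going on.

```bash
python3 -m crank '[[1,[0,0,-0.03],[0,0,0]],[1,[0,0,-0.03],[0,0,0]],[1,[0,0,-0.03],[0,0,0]],[1,[0.03,0,-0.01],[0,0,0]],[1,[0.03,0,0],[0,0,0]],[1,[0,0,0],[0,0,0]],[1,[0,0,0],[0,0,0]]]'
python3 - <<'E'
from h import *
from bench import vision
import pickle,cv2
go([.5595,.0445,.066])
s=vision.snapshot("wrist");pickle.dump(s,open("w2.pkl","wb"))
cv2.imwrite("pics/d.png",s["color"][:,:,::-1])
print("tcp",w2px(s,[0,0,0]+np.array(__import__('bench').robot.get_obs()["tool_pos"])),"hub",w2px(s,[.5595,.0445,.054]),"h0",w2px(s,[.6013,.1071,.094]),w2px(s,[.6013,.1071,.054]),"strap",w2px(s,[.5413,.1778,.0585]))
E
```

```text
time: 5.9
tool_pos: [0.5733, 0.1538, 0.1722]
ee_rot: [3.141, 0.001, 2.21]
wrist_force: [-0.1, -0.6, 0.2]
width: 0.0003
finger_force: 0.0
tool [0.5733 0.1538 0.1722] yaw 126.63 shift mm [-79.4 -76.3 106.2] turn None F [-0.1 -0.6  0.2] t 5.9
tcp [312. 276.] hub [219. 323.] h0 [306. 313.] [307. 293.] strap [298. 176.]
```

View pics/d.png

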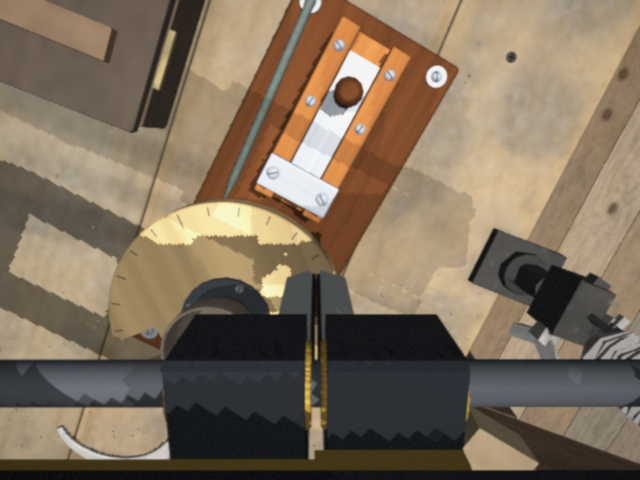

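The view has the knob at (348,92), the strap's rear edge at ~(307,169) and the slot at ~(150,335). The fingers hide the handle, so I'll back off further.

```bash
python3 -m crank '[[1,[0.035,-0.015,0],[0,0,0]],[1,[0.035,-0.015,0],[0,0,0]],[1,[0,0,-0.04],[0,0,0]],[1,[0,0,-0.04],[0,0,0]],[1,[0,0,0],[0,0,0]],[1,[0,0,0],[0,0,0]]]'
python3 - <<'E'
from h import *
from bench import vision
import pickle,cv2
go([.5595,.0445,.066])
s=vision.snapshot("wrist");pickle.dump(s,open("w3.pkl","wb"))
c=s["color"]; h=w2px(s,[.5595,.0445,.054]); k=w2px(s,[.56,.15,.05]);print(h,k)
cv2.imwrite("pics/e.png",c[:,:,::-1])
q=vision.snapshot("top");pickle.dump(q,open("t3.pkl","wb"))
E
```

```text
time: 6.55
tool_pos: [0.509, 0.1912, 0.253]
ee_rot: [3.139, 0.001, 2.207]
wrist_force: [0.3, -0.0, -0.9]
width: 0.0004
finger_force: 0.0
tool [0.509  0.1912 0.253 ] yaw 126.44 shift mm [-148.   -46.6  187. ] turn None F [ 0.3 -0.  -0.9] t 6.55
[268. 351.] [330. 271.]
```

View pics/e.png

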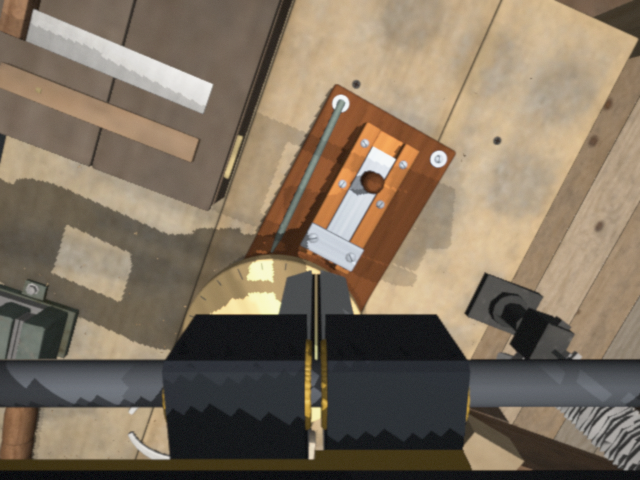

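The camera looks to the tool's +x side, so the disc is hidden here. The depth maps can find the handle, cup and knob (all heights above 62 mm) without more pictures.

```bash
cat >> h.py <<'E'
def cloud(s):
    v,u=np.mgrid[0:480,0:640]; z=s["z_map"]; c=np.stack([(u-s["cx"])/s["fx"]*z,(v-s["cy"])/s["fy"]*z,z],-1)
    return (c-np.array(s["t"]))@np.array(s["R"]), z>0
def blobs(s,lo=.08,hi=.099,mn=15):
    import cv2
    p,ok=cloud(s); m=ok&(p[...,2]>lo)&(p[...,2]<hi)&(p[...,0]>.4)&(p[...,0]<.72)&(p[...,1]>-.1)&(p[...,1]<.3)
    n,l,st,c=cv2.connectedComponentsWithStats(m.astype(np.uint8))
    for i in range(1,n):
        if st[i,4]>=mn: q=p[l==i]; print(st[i,4],c[i].round(1),"mean",q.mean(0).round(4),"min",q.min(0).round(4),"max",q.max(0).round(4))
E
python3 - <<'E'
from h import *
import pickle
for n in("top","t3","w","w2","w3"):
    s=pickle.load(open(n+".pkl","rb"));print(n);blobs(s)
    p,ok=cloud(s);m=ok&(abs(p[...,2]-.054)<.004)&(np.hypot(p[...,0]-.5595,p[...,1]-.0445)<.11)&(np.hypot(p[...,0]-.5595,p[...,1]-.0445)>.05)
    print(" disc median z",np.median(p[m][:,2]).round(4))
E
```

```text
top
52 [259.8 234.5] mean [0.5997 0.1087 0.0919] min [0.5923 0.1001 0.0812] max [0.6088 0.118  0.0972]
206 [284.9 249.8] mean [0.5663 0.0501 0.0878] min [0.5326 0.0172 0.08  ] max [0.5925 0.0771 0.0986]
55 [202.5 261.7] mean [0.5342 0.2387 0.0866] min [0.5265 0.2309 0.0801] max [0.5429 0.2474 0.0932]
 disc median z 0.0541
t3
54 [259.7 234.3] mean [0.6    0.1089 0.0916] min [0.5922 0.1002 0.0808] max [0.6085 0.118  0.0986]
210 [285.4 250. ] mean [0.5658 0.049  0.0875] min [0.5326 0.0172 0.0801] max [0.5926 0.0773 0.0982]
 disc median z 0.0543
w
1262 [308.  255.8] mean [0.6002 0.1158 0.0915] min [0.5922 0.1049 0.08  ] max [0.6101 0.123  0.099 ]
671 [192.5 271.6] mean [0.5629 0.0803 0.0941] min [0.5353 0.0684 0.0802] max [0.5868 0.0839 0.099 ]
3276 [111.  320.3] mean [0.5446 0.0347 0.0883] min [0.5321 0.0207 0.08  ] max [0.5751 0.0627 0.099 ]
 disc median z 0.054
w2
722 [348.2  91.1] mean [0.5348 0.2432 0.0864] min [0.5253 0.2341 0.0804] max [0.5444 0.2533 0.0898]
55 [315.5 302.3] mean [0.6025 0.1172 0.0918] min [0.5984 0.1083 0.0819] max [0.6087 0.1223 0.095 ]
268 [223.1 303.4] mean [0.5509 0.0784 0.0933] min [0.5312 0.0607 0.0801] max [0.5705 0.0837 0.099 ]
321 [179.  328.7] mean [0.5364 0.0413 0.0891] min [0.532  0.0297 0.0801] max [0.5401 0.0547 0.099 ]
 disc median z 0.054
w3
388 [373.1 182.8] mean [0.5338 0.2438 0.0864] min [0.525  0.2343 0.0803] max [0.544  0.2529 0.09  ]
 disc median z 0.0539
```

The handle did not move (same position in both top views). I suspect the closed fingertips end higher than the reported TCP, so I'm checking their depth in the tool frame.

Run:
```python
from h import *
import pickle
for n,T in(("w2",[.5733,.1538,.1722]),("w3",[.509,.1912,.253])):
    s=pickle.load(open(n+".pkl","rb"));p,ok=cloud(s);y=np.radians(126.5)
    for u in(300,330):
        for v in(266,272,274,278,284,292,300,310):
            d=p[v,u]-T; print(n,u,v,"tool-x %.4f y %.4f above tcp %.4f"%(d[0]*np.cos(y)+d[1]*np.sin(y),d[0]*np.sin(y)-d[1]*np.cos(y),d[2]))
q=pickle.load(open("t3.pkl","rb"))
s=pickle.load(open("scene.pkl","rb"));p,ok=cloud(s);d=p-[.2094,-.508,.179]
m=ok&(np.hypot(d[...,0],d[...,1])<.08)&(d[...,2]<.08)&(d[...,2]>-.05)
print("scene: lowest finger pts at start", np.percentile(d[m][:,2],[0,1,5]).round(4),m.sum())
```

```text
w2 300 266 tool-x -0.0321 y -0.0105 above tcp -0.1186
w2 300 272 tool-x -0.0370 y -0.0105 above tcp -0.1185
w2 300 274 tool-x 0.0103 y -0.0049 above tcp 0.0303
w2 300 278 tool-x 0.0107 y -0.0046 above tcp 0.0365
w2 300 284 tool-x 0.0104 y -0.0044 above tcp 0.0431
w2 300 292 tool-x 0.0106 y -0.0041 above tcp 0.0526
w2 300 300 tool-x 0.0104 y -0.0038 above tcp 0.0600
w2 300 310 tool-x 0.0104 y -0.0035 above tcp 0.0691
w2 330 266 tool-x -0.0319 y 0.0130 above tcp -0.1182
w2 330 272 tool-x -0.0371 y 0.0130 above tcp -0.1192
w2 330 274 tool-x 0.0106 y 0.0078 above tcp 0.0311
w2 330 278 tool-x 0.0107 y 0.0076 above tcp 0.0366
w2 330 284 tool-x 0.0107 y 0.0074 above tcp 0.0438
w2 330 292 tool-x 0.0106 y 0.0071 above tcp 0.0525
w2 330 300 tool-x 0.0107 y 0.0069 above tcp 0.0607
w2 330 310 tool-x 0.0103 y 0.0066 above tcp 0.0687
w3 300 266 tool-x -0.0571 y -0.0133 above tcp -0.1997
w3 300 272 tool-x -0.0634 y -0.0133 above tcp -0.2002
w3 300 274 tool-x 0.0109 y -0.0048 above tcp 0.0315
w3 300 278 tool-x 0.0104 y -0.0047 above tcp 0.0353
w3 300 284 tool-x 0.0106 y -0.0044 above tcp 0.0434
w3 300 292 tool-x 0.0109 y -0.0041 above tcp 0.0530
w3 300 300 tool-x 0.0106 y -0.0039 above tcp 0.0601
w3 300 310 tool-x 0.0112 y -0.0035 above tcp 0.0705
w3 330 266 tool-x -0.0680 y 0.0173 above tcp -0.2350
w3 330 272 tool-x -0.0742 y 0.0173 above tcp -0.2336
w3 330 274 tool-x 0.0110 y 0.0077 above tcp 0.0321
w3 330 278 tool-x 0.0108 y 0.0076 above tcp 0.0366
w3 330 284 tool-x 0.0106 y 0.0074 above tcp 0.0433
w3 330 292 tool-x 0.0111 y 0.0070 above tcp 0.0536
w3 330 300 tool-x 0.0105 y 0.0068 above tcp 0.0601
w3 330 310 tool-x 0.0112 y 0.0064 above tcp 0.0706
scene: lowest finger pts at start [0.0257 0.0273 0.0316] 992
```

The fingertips really end about 27 mm above the reported TCP (seen both in the wrist view and in the scene view at the start), so the fingers passed over the handle. I'll correct for that: TCP z ≈ 0.041 puts the tips at about 68 mm. Going back behind the handle.

```bash
python3 -m crank '[[1,[-0.028,0.0047,0.03],[0,0,0]],[1,[-0.028,0.0047,0.03],[0,0,0]],[1,[-0.028,0.0047,0.03],[0,0,0]],[1,[0,0,0.03],[0,0,-7]],[1,[0,0,0.02],[0,0,-7]],[1,[0,0,0],[0,0,-6]],[1,[0,0,0],[0,0,0]],[1,[0,0,0],[0,0,0]]]'
python3 -c "
from h import *
go([.570,.132,.041],147)"
```

```text
time: 7.45
tool_pos: [0.5689, 0.1323, 0.111]
ee_rot: [-3.14, -0.001, 2.554]
wrist_force: [0.1, -0.3, 0.6]
width: 0.0001
finger_force: 0.0
tool [0.5689 0.1323 0.111 ] yaw 146.35 shift mm [-1.1  0.3 70. ] turn -0.7 F [ 0.1 -0.3  0.6] t 7.45
```

```bash
python3 -m crank '[[1,[0,0,0.02],[0,0,0]],[1,[0,0,0.02],[0,0,0]],[1,[0,0,0.02],[0,0,0]],[1,[0,0,0.01],[0,0,0]],[1,[-0.006,0,0],[0,0,0]],[1,[-0.006,0,0],[0,0,0]],[1,[-0.006,0,0],[0,0,0]],[1,[0,0,0],[0,0,0]]]'
python3 -m crank '[[1,[-0.0066,0.0013,0],[0,0,5]],[1,[-0.0066,0.0013,0],[0,0,5]],[1,[-0.0066,0.0013,0],[0,0,5]],[1,[-0.0066,0.0013,0],[0,0,5]],[1,[0,0,0],[0,0,0]]]'
cat > chk.py <<'E'
from h import *
from bench import vision
go([.5595,.0445,.041])
for n in("top","scene"):
    print(n);blobs(vision.snapshot(n),.082,.099,10)
E
python3 chk.py
```

```text
time: 8.25
tool_pos: [0.586, 0.1222, 0.0433]
ee_rot: [3.14, 0.002, 2.556]
wrist_force: [-0.1, -0.6, -0.1]
width: 0.0005
finger_force: 0.0
time: 8.75
tool_pos: [0.6085, 0.1094, 0.0428]
ee_rot: [3.14, 0.001, 2.207]
wrist_force: [0.0, 0.8, 0.3]
width: 0.0004
finger_force: 0.0
tool [0.6085 0.1094 0.0428] yaw 126.47 shift mm [-23.  -78.    1.8] turn None F [0.  0.8 0.3] t 8.75
top
111 [291.3 251.9] mean [0.5616 0.0354 0.0884] min [0.5328 0.0171 0.0821] max [0.5931 0.0672 0.0987]
12 [199.6 262. ] mean [0.5333 0.2454 0.086 ] min [0.5266 0.244  0.0835] max [0.5402 0.2475 0.0896]
scene
27 [231.7 213.9] mean [0.5312 0.2382 0.0863] min [0.5228 0.2287 0.0822] max [0.5431 0.2456 0.0911]
22 [289.  219.5] mean [0.6197 0.0962 0.0942] min [0.606  0.0837 0.0877] max [0.6275 0.1115 0.0983]
83 [279.  226.6] mean [0.5748 0.0712 0.0939] min [0.546  0.0466 0.0851] max [0.5933 0.0825 0.0988]
146 [279.1 235.8] mean [0.5478 0.0267 0.0911] min [0.5259 0.0127 0.082 ] max [0.5834 0.0582 0.0989]
```

```bash
python3 -m crank '[[1,[-0.0067,0.0016,0],[0,0,5]],[1,[-0.0067,0.0016,0],[0,0,5]],[1,[-0.0067,0.0016,0],[0,0,5]],[1,[-0.0067,0.0016,0],[0,0,5]],[1,[-0.0067,0.0016,0],[0,0,5]],[1,[-0.0067,0.0016,0],[0,0,5]],[1,[-0.0067,0.0016,0],[0,0,5]],[1,[-0.0067,0.0016,0],[0,0,5]]]'
python3 chk.py
```

```text
time: 9.65
tool_pos: [0.636, 0.0645, 0.0423]
ee_rot: [-3.141, -0.001, 1.508]
wrist_force: [0.4, 1.9, 0.3]
width: 0.0005
finger_force: 0.8
tool [0.636  0.0645 0.0423] yaw 86.4 shift mm [-24.8 -75.1   1.3] turn None F [0.4 1.9 0.3] t 9.65
top
44 [279.  259.9] mean [0.5426 0.0631 0.088 ] min [0.5327 0.0443 0.0821] max [0.5565 0.0763 0.098 ]
51 [202.2 261.8] mean [0.534  0.2391 0.0867] min [0.5263 0.2308 0.0821] max [0.5429 0.2472 0.0939]
scene
26 [232.  213.8] mean [0.5312 0.2367 0.0869] min [0.5233 0.2259 0.0833] max [0.5397 0.2501 0.0909]
100 [302.9 225.5] mean [0.6306 0.0492 0.0904] min [0.6206 0.031  0.082 ] max [0.6453 0.0734 0.0986]
89 [279.2 226.5] mean [0.5755 0.0712 0.0939] min [0.5462 0.0492 0.086 ] max [0.5941 0.0824 0.099 ]
145 [279.1 235.8] mean [0.5481 0.0271 0.0909] min [0.5265 0.0116 0.082 ] max [0.5846 0.0603 0.099 ]
```

```bash
python3 -m crank '[[1,[-0.0067,0.0016,0],[0,0,5]],[1,[-0.0067,0.0016,0],[0,0,5]],[1,[-0.0067,0.0016,0],[0,0,5]],[1,[-0.0067,0.0016,0],[0,0,5]],[1,[-0.0067,0.0016,0],[0,0,5]],[1,[-0.0067,0.0016,0],[0,0,5]],[1,[-0.0067,0.0016,0],[0,0,5]]]'
python3 chk.py|head -1
python3 -m crank '[[1,[-0.0067,0.0016,0],[0,0,5]],[1,[-0.0067,0.0016,0],[0,0,5]],[1,[-0.0067,0.0016,0],[0,0,5]],[1,[-0.0067,0.0016,0],[0,0,5]],[1,[-0.0067,0.0016,0],[0,0,5]],[1,[-0.0067,0.0016,0],[0,0,5]],[1,[0,0,0],[0,0,0]]]'
python3 chk.py
```

```text
time: 10.45
tool_pos: [0.6319, 0.0175, 0.042]
ee_rot: [-3.14, -0.001, 0.899]
wrist_force: [-0.4, 3.5, 0.3]
width: 0.0005
finger_force: 0.9
tool [0.6319 0.0175 0.042 ] yaw 51.5 shift mm [-23.9 -73.4   1. ] turn None F [-0.4  3.5  0.3] t 10.45
time: 11.25
tool_pos: [0.6069, -0.016, 0.0421]
ee_rot: [3.141, 0.0, 0.378]
wrist_force: [-0.2, -0.0, -0.1]
width: 0.0004
finger_force: 0.0
tool [ 0.6069 -0.016   0.0421] yaw 21.67 shift mm [-21.7 -73.8   1.1] turn None F [-0.2 -0.  -0.1] t 11.25
top
12 [317.9 243.8] mean [ 0.5817 -0.0252  0.0904] min [ 0.579  -0.03    0.0829] max [ 0.588  -0.0186  0.0954]
47 [293.1 257.9] mean [0.5481 0.0308 0.0876] min [0.5331 0.0174 0.082 ] max [0.5716 0.0558 0.0977]
54 [202.5 261.6] mean [0.5343 0.2386 0.0871] min [0.5263 0.2302 0.082 ] max [0.5429 0.2471 0.0934]
scene
26 [232.  213.8] mean [0.532  0.2384 0.0862] min [0.5252 0.2289 0.0824] max [0.5418 0.2465 0.0909]
89 [278.7 226.4] mean [0.5746 0.0721 0.094 ] min [0.5459 0.0495 0.0852] max [0.5934 0.0841 0.0989]
149 [279.4 235.7] mean [0.5484 0.0263 0.0913] min [0.5256 0.0115 0.0822] max [0.585  0.0602 0.0987]
127 [308.3 238. ] mean [ 0.5968 -0.0247  0.0906] min [ 0.5762 -0.033   0.082 ] max [ 0.6213 -0.0087  0.099 ]
```

```bash
python3 -m crank '[[1,[-0.0034,0.0008,0],[0,0,2.5]],[1,[-0.0034,0.0008,0],[0,0,2.5]],[1,[-0.0034,0.0008,0],[0,0,2.5]],[1,[-0.0034,0.0008,0],[0,0,2.5]],[1,[0,0,0],[0,0,0]]]'
python3 - <<'E'
from h import *
from bench import vision
import cv2,pickle
go([.5595,.0445,.041])
s=vision.snapshot("top");pickle.dump(s,open("t4.pkl","wb"));blobs(s,.082,.099,8)
cv2.imwrite("pics/f.png",cv2.resize(s["color"][205:300,175:335,::-1],None,fx=5,fy=5,interpolation=cv2.INTER_CUBIC))
E
```

```text
time: 11.85
tool_pos: [0.5957, -0.0229, 0.0421]
ee_rot: [3.141, -0.001, 0.203]
wrist_force: [0.7, 1.3, 0.2]
width: 0.0004
finger_force: 0.3
tool [ 0.5957 -0.0229  0.0421] yaw 11.64 shift mm [-21.8 -73.3   1.1] turn None F [0.7 1.3 0.2] t 11.85
21 [273.9 249.3] mean [0.5664 0.0752 0.0914] min [0.5527 0.0727 0.085 ] max [0.5781 0.0772 0.0989]
9 [319.2 249.1] mean [ 0.5694 -0.0285  0.0909] min [ 0.5675 -0.0326  0.0866] max [ 0.5718 -0.0235  0.0971]
34 [294.7 257.8] mean [0.5484 0.0272 0.0875] min [0.5335 0.0174 0.0823] max [0.5665 0.0447 0.0933]
52 [202.5 261.7] mean [0.534  0.2384 0.0874] min [0.5263 0.2305 0.082 ] max [0.5431 0.2463 0.0927]
```

View pics/f.png

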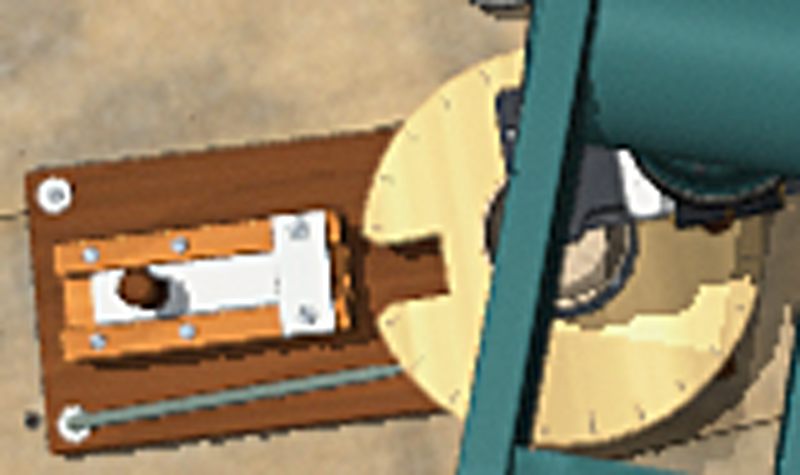

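The slot now nearly faces the bar: mouth edges at (370,243) and (383,312), bottom middle at (445,265), strap rear-edge middle at (279,275) and front-edge middle at (332,269).

Run:
```python
from h import *
import pickle
s=pickle.load(open("t4.pkl","rb"));f=lambda u,v,z:px2w(s,175+u/5,205+v/5,z)[:2]
a=np.radians(-82.3);e=np.array([np.cos(a),np.sin(a)]);n=np.array([-e[1],e[0]])
S=f(279,275,.0585)
for k,p in dict(mouthU=f(370,243,.054),mouthL=f(383,312,.054),botU=f(443,237,.054),botL=f(447,293,.054),front=f(332,269,.0585),g1=f(70,304,.0535),knob=f(140,287,.088),discL=f(363,220,.054)).items():
    d=p-S;print(k,p.round(4),"along %.1f lateral(+left of push) %.1f"%(1e3*d@e,1e3*d@n))
```

```text
mouthU [0.5584 0.1369] along 43.5 lateral(+left of push) 10.8
mouthL [0.5259 0.1295] along 46.4 lateral(+left of push) -22.3
botU [0.5621 0.1025] along 78.0 lateral(+left of push) 9.9
botL [0.5356 0.0996] along 77.3 lateral(+left of push) -16.7
front [0.5453 0.1537] along 25.1 lateral(+left of push) 0.1
g1 [0.526  0.2774] along -100.2 lateral(+left of push) -2.4
knob [0.5325 0.237 ] along -59.3 lateral(+left of push) -1.4
discL [0.5692 0.1406] along 41.2 lateral(+left of push) 22.1
```

```bash
python3 -m crank '[[1,[-0.0024,0.0006,0],[0,0,1.75]],[1,[-0.0024,0.0006,0],[0,0,1.75]],[1,[0,0,0],[0,0,0]],[1,[0,0,0],[0,0,0]]]'
python3 - <<'E'
from h import *
from bench import vision
import pickle
go([.5595,.0445,.041])
s=vision.snapshot("top");pickle.dump(s,open("t5.pkl","wb"))
a=np.radians(-82.3);e=np.array([np.cos(a),np.sin(a)]);n=np.array([-e[1],e[0]])
for nm in("t4","t5"):
    s=pickle.load(open(nm+".pkl","rb"));S=px2w(s,175+279/5,205+275/5,.0585)[:2]
    for al in(50,57,64,71):
        L=np.arange(-30,30,.5);I=[]
        for l in L:
            p=S+e*al/1e3+n*l/1e3;u,v=w2=(lambda c:(s["fx"]*c[0]/c[2]+s["cx"],s["fy"]*c[1]/c[2]+s["cy"]))(np.array(s["R"])@np.r_[p,.054]+np.array(s["t"]))
            import cv2;I.append(cv2.getRectSubPix(s["color"][:,:,1].copy(),(1,1),(float(u),float(v)))[0,0])
        d=L[np.array(I)<110];print(nm,al,d.min(),d.max(),(d.min()+d.max())/2)
E
```

```text
time: 12.3
tool_pos: [0.5907, -0.0252, 0.042]
ee_rot: [3.141, 0.0, 0.14]
wrist_force: [0.1, 1.3, 0.1]
width: 0.0003
finger_force: 0.4
tool [ 0.5907 -0.0252  0.042 ] yaw 8.01 shift mm [-21.2 -73.4   1. ] turn None F [0.1 1.3 0.1] t 12.3
t4 50 -17.0 10.0 -3.5
t4 57 -16.0 10.5 -2.75
t4 64 -16.5 11.0 -2.75
t4 71 -15.5 12.0 -1.75
t5 50 -11.0 15.5 2.25
t5 57 -11.5 15.5 2.0
t5 64 -12.0 15.5 1.75
t5 71 -11.5 15.5 2.0
```

```bash
python3 -m crank '[[1,[0.012,0,0],[0,0,0]],[1,[0.012,0,0],[0,0,0]],[1,[0,0,-0.03],[0,0,0]],[1,[0,0,-0.04],[0,0,0]],[1,[0,0,-0.04],[0,0,0]],[1,[0,0,0],[0,0,-8]],[1,[0,0,0],[0,0,-8]],[1,[0,0,0],[0,0,-8]]]'
python3 -m crank '[[1,[0,0,0],[0,0,-8]],[1,[0,0,0],[0,0,-8]],[1,[0,0,0],[0,0,-8]],[1,[0,0,0],[0,0,-8]],[1,[0,0,0],[0,0,-8]],[1,[0,0,0],[0,0,-8]],[1,[0,0,0],[0,0,-8]],[1,[0,0,0],[0,0,-8]]]'
python3 -m crank '[[1,[0,0,0],[0,0,-1.7]],[1,[0,0,0],[0,0,0]]]'
python3 -c "
from h import *
go([.527,.283,.041],97.7)"
```

```text
time: 13.15
tool_pos: [0.6144, -0.0223, 0.1523]
ee_rot: [3.141, 0.001, 0.564]
wrist_force: [-0.3, 0.4, -0.8]
width: 0.0004
finger_force: 0.0
time: 13.95
tool_pos: [0.6141, -0.0223, 0.1516]
ee_rot: [-3.14, 0.001, 1.681]
wrist_force: [0.6, -0.8, -0.3]
width: 0.0007
finger_force: 0.0
time: 14.15
tool_pos: [0.6143, -0.0221, 0.1517]
ee_rot: [-3.141, 0.0, 1.703]
wrist_force: [0.1, 0.4, -0.2]
width: 0.0002
finger_force: 0.0
tool [ 0.6143 -0.0221  0.1517] yaw 97.57 shift mm [313.9 -46.4 110.7] turn -0.1 F [ 0.1  0.4 -0.2] t 14.15
```

```bash
python3 -m crank '[[1,[0.045,-0.0066,0],[0,0,0]],[1,[0.045,-0.0066,0],[0,0,0]],[1,[0.045,-0.0066,0],[0,0,0]],[1,[0.045,-0.0066,0],[0,0,0]],[1,[0.045,-0.0066,0],[0,0,0]],[1,[0.045,-0.0066,0],[0,0,0]],[1,[0.044,-0.0066,0],[0,0,0]],[1,[0,0,0],[0,0,0]]]'
python3 -c "
from h import *
from bench import vision
go([.527,.283,.041],97.7)
import pickle
for n in ('wrist','scene'):
    s=vision.snapshot(n);print(n);blobs(s,.08,.099)
    if n=='wrist': print('strap',w2px(s,[.5413,.178,.0585]))
"
```

```text
time: 14.95
tool_pos: [0.5245, 0.2881, 0.1518]
ee_rot: [-3.141, -0.002, 1.71]
wrist_force: [0.3, 0.5, -0.4]
width: 0.0005
finger_force: 0.0
tool [0.5245 0.2881 0.1518] yaw 97.98 shift mm [ -5.4   1.8 110.8] turn 0.3 F [ 0.3  0.5 -0.4] t 14.95
wrist
52 [315.5 307. ] mean [0.5313 0.2454 0.0866] min [0.53   0.2354 0.0808] max [0.533  0.2524 0.0891]
strap [316. 376.]
scene
31 [231.9 214.2] mean [0.5312 0.2375 0.0857] min [0.5239 0.231  0.0802] max [0.5402 0.2446 0.0899]
86 [279.  226.6] mean [0.5748 0.0713 0.0938] min [0.5485 0.05   0.0868] max [0.5935 0.0849 0.0987]
158 [279.3 236.1] mean [0.5485 0.0268 0.09  ] min [0.5278 0.0104 0.0802] max [0.585  0.0598 0.099 ]
60 [299.4 242.5] mean [ 0.5682 -0.0304  0.0885] min [ 0.5602 -0.0378  0.0805] max [ 0.5772 -0.0201  0.096 ]
```

```bash
python3 -m crank '[[1,[0,0.001,0.03],[0,0,0]],[1,[0,0.001,0.03],[0,0,0]],[1,[0,0,0.03],[0,0,0.3]],[1,[0,0,0.02],[0,0,0]],[1,[0,0,0],[0,0,0]],[1,[-0.008,0,0],[0,0,0]],[1,[-0.008,0,0],[0,0,0]],[1,[0,0,0],[0,0,0]]]'
python3 -m crank '[[1,[-0.006,0,0],[0,0,0]],[1,[-0.006,0,0],[0,0,0]],[1,[-0.006,0,0],[0,0,0]],[1,[-0.006,0,0],[0,0,0]],[1,[-0.006,0,0],[0,0,0]],[1,[-0.006,0,0],[0,0,0]]]'
python3 -c "
from h import *
from bench import vision
go([.538,.204,.041],97.7)
for n in('top','scene'): print(n);blobs(vision.snapshot(n),.08,.095,8)
"
```

```text
time: 15.85
tool_pos: [0.5325, 0.2663, 0.0441]
ee_rot: [3.138, -0.0, 1.698]
wrist_force: [0.6, -0.2, 0.5]
width: 0.0003
finger_force: 0.0
time: 16.45
tool_pos: [0.5359, 0.2321, 0.0426]
ee_rot: [3.14, -0.001, 1.7]
wrist_force: [-0.9, 5.2, 4.5]
width: 0.0005
finger_force: 2.4
tool [0.5359 0.2321 0.0426] yaw 97.41 shift mm [-28.1  -1.5   1.6] turn -0.3 F [-0.9  5.2  4.5] t 16.45
top
200 [285.4 250.4] mean [0.565  0.049  0.0871] min [0.5331 0.0174 0.08  ] max [0.5927 0.0771 0.0949]
42 [318.4 248.6] mean [ 0.5706 -0.0266  0.0913] min [ 0.5626 -0.0349  0.0812] max [ 0.5789 -0.0187  0.0949]
35 [215.6 260.4] mean [0.5379 0.2085 0.087 ] min [0.5294 0.2028 0.083 ] max [0.546  0.2155 0.0902]
scene
86 [235.6 215.6] mean [0.5324 0.219  0.087 ] min [0.5205 0.1997 0.0802] max [0.5502 0.2382 0.0949]
52 [278.8 227.4] mean [0.5749 0.0724 0.0913] min [0.5528 0.0528 0.0863] max [0.5923 0.0819 0.095 ]
127 [279.5 236.9] mean [0.5491 0.0271 0.0877] min [0.5265 0.0118 0.0802] max [0.5841 0.0589 0.095 ]
57 [299.5 242.6] mean [ 0.5687 -0.0297  0.0876] min [ 0.5609 -0.0383  0.08  ] max [ 0.5792 -0.0152  0.0948]
```

```bash
python3 -m crank '[[1,[-0.005,0,0],[0,0,0]],[1,[-0.005,0,0],[0,0,0]],[1,[-0.005,0,0],[0,0,0]],[1,[-0.005,0,0],[0,0,0]]]'
python3 -c "
from h import *
from bench import vision
go([.538,.204,.041],97.7)
blobs(vision.snapshot('top'),.08,.097,8)
"
```

```text
time: 16.95
tool_pos: [0.5381, 0.2117, 0.0418]
ee_rot: [-3.142, 0.0, 1.7]
wrist_force: [0.4, 5.1, 2.3]
width: 0.0006
finger_force: 2.1
tool [0.5381 0.2117 0.0418] yaw 97.39 shift mm [-7.6 -1.1  0.8] turn -0.3 F [0.4 5.1 2.3] t 16.95
195 [285.6 250.1] mean [0.5657 0.0485 0.0875] min [0.5328 0.0173 0.0801] max [0.5929 0.0771 0.097 ]
52 [318.3 248.4] mean [ 0.5708 -0.0264  0.0922] min [ 0.5628 -0.035   0.0821] max [ 0.5789 -0.0187  0.0964]
28 [225.1 259.3] mean [0.541  0.187  0.0864] min [0.5323 0.1829 0.081 ] max [0.549  0.1923 0.0935]
```

```bash
for i in 1 2 3; do :; done
python3 -m crank '[[1,[-0.002,0,0],[0,0,0]],[1,[-0.002,0,0],[0,0,0]]]'
python3 -m crank '[[1,[-0.002,0,0],[0,0,0]],[1,[0,0,0],[0,0,0]]]'
python3 -m crank '[[1,[-0.002,0,0],[0,0,0]],[1,[0,0,0],[0,0,0]]]'
```

```text
time: 17.2
tool_pos: [0.5384, 0.2093, 0.0421]
ee_rot: [3.141, -0.003, 1.7]
wrist_force: [-1.1, 7.9, 3.6]
width: 0.0002
finger_force: 4.4
time: 17.4
tool_pos: [0.5384, 0.2091, 0.0424]
ee_rot: [3.141, -0.006, 1.7]
wrist_force: [-0.3, 9.6, 3.6]
width: 0.0007
finger_force: 5.0
time: 17.6
tool_pos: [0.5385, 0.2089, 0.0426]
ee_rot: [3.141, -0.009, 1.701]
wrist_force: [-1.7, 14.5, 3.1]
width: 0.0007
finger_force: 6.7
```

The force is climbing with no motion, so I'll check whether this is the strap or a jam, then view it.

```bash
python3 -m crank '[[1,[0.004,0,0],[0,0,0]],[1,[0.01,0,0],[0,0,0]],[1,[0.015,0,0],[0,0,0]],[1,[0.02,0,0],[0,0,0]],[1,[0.02,0,0],[0,0,0]],[1,[0,0,-0.04],[0,0,0]],[1,[0.045,0,-0.02],[0,0,0]],[1,[0.045,0,0],[0,0,0]]]'
python3 - <<'E'
from h import *
from bench import vision
import pickle,cv2
go([.538,.204,.041])
s=vision.snapshot("top");blobs(s,.08,.097,8)
cv2.imwrite("pics/g.png",cv2.resize(s["color"][215:300,175:335,::-1],None,fx=5,fy=5,interpolation=cv2.INTER_CUBIC))
E
```

```text
time: 18.4
tool_pos: [0.5208, 0.3631, 0.1062]
ee_rot: [3.135, -0.001, 1.697]
wrist_force: [-0.8, -0.1, 0.4]
width: 0.0002
finger_force: 0.0
tool [0.5208 0.3631 0.1062] yaw 97.23 shift mm [-160.    -3.    65.2] turn None F [-0.8 -0.1  0.4] t 18.4
205 [285.3 250.3] mean [0.565  0.0493 0.0874] min [0.5334 0.0174 0.0801] max [0.5926 0.0771 0.0967]
49 [318.4 248.6] mean [ 0.5706 -0.0266  0.0916] min [ 0.5629 -0.035   0.0848] max [ 0.5789 -0.0187  0.0967]
52 [224.2 259.6] mean [0.5402 0.1888 0.0868] min [0.5323 0.1806 0.0814] max [0.5489 0.1968 0.0929]
```

View pics/g.png

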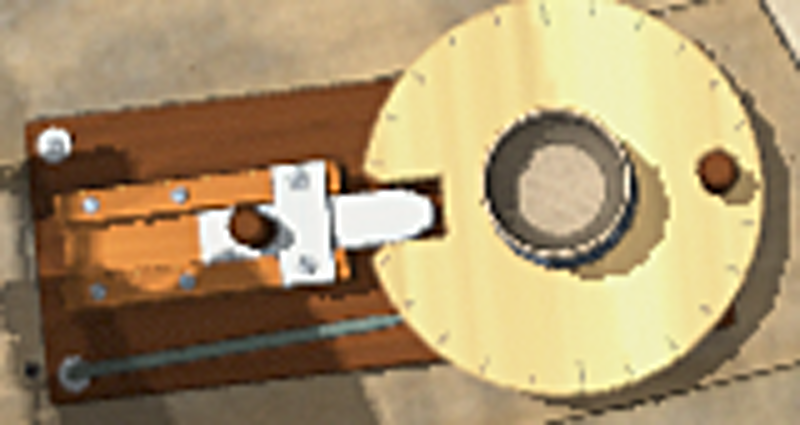

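The picture shows the nose (432,213) deep in the slot and the knob (250,226) against the strap's rear edge. The measured knob axis is about 11 mm behind the edge, it stopped against a hard stop, and the arm is clear. Handing in.

```bash
python3 -m crank '[[1,[0,0,0],[0,0,0]],[1,[0,0,0],[0,0,0]],[1,[0,0,0],[0,0,0]]]' | head -2; python3 -c "
from bench import robot
print(robot.close_job())"
```

```text
time: 18.75
tool_pos: [0.5184, 0.3605, 0.1009]
the job is handed in; nothing more can be done
None
```

The stand is locked and the job is handed in (18.75 s, no verdict returned): the bar's nose is in the slot, its knob is against the strap (about 11 mm behind the edge by camera), and the arm is clear.

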